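# Lock the food caddy's lid with its T-toggle

## Robot

A 6-joint arm with a two-finger parallel gripper is mounted at the origin on a cart in front of the work surface, level with it; the furniture and walls round the work are solid. World frame = base frame: x ahead of the robot, y to its left, z up, the work surface at z = 0. Lengths are in mm, angles in rad, forces in N, time in s.
With the tool pointing down it reaches from about 350 to 975 mm from the base axis. Payload 7.1 kg.
Tool frame: the origin (TCP) lies midway between the tips of the shut fingers; the grasp point (between the pads) lies 19 mm behind it; z points along the fingers, y is the line along which they close (so a half turn about z gives the same grasp; the last joint's range is limited). The gripper opens to 88 mm and grips with 3 to 60 N. Pads are 20 mm wide; open, the fingers measure 115 mm over their backs; the gripper's body (75 mm by 178 mm) begins 61 mm behind the grasp point.
Start: joints at [1.245, 0.423, 1.63, -0, 1.089, -0.019], TCP at [188.724, 595.809, 222.675] pointing down, gripper open.
Joint ranges: [-3, 3], [-0.9, 2.11], [0.09, 2.58], [-1.31, 4.45], [0.11, 2.69], [-2.54, 2.54]. Speed limits (rad/s): [2.39, 2.39, 3.01, 3.14, 3.14, 3.14].

## Interface

Orientations are given as a rotation vector (axis times angle).
In Python, from workcell import ctrl gives the robot as it stands.
- The arm moves only by the shell command python3 -m inch 'ROWS' [OPENING]. ROWS is JSON, a list of rows, each an object with "xyz": the shift along the tool's x, y, z in mm, a list of three; "rot": the turn, a rotation vector about the tool's x, y, z in rad, a list of three. In form: [{"xyz": [dx, dy, dz], "rot": [ax, ay, az]}, ...]. A call has 1 to 12 rows; each row is the pose to reach, as a shift and turn from the pose commanded when the call began, along the tool's axes at that moment; what a row does not reach only later rows make up. A row lasts 1/12 s, in which the tool goes at most 41.7 mm and 7.16 degrees, less where a joint would pass 70% of its speed; a pose out of reach is approached as far as the arm can. A call with a gripper value outside its range is refused whole. OPENING is the closure in counts, from 0 (fully open) to 255 (shut), set as the call begins (- or left out, the last holds). The fingers move at their own pace and stop on an object; the grip force is fixed at half the most. Time passes only in rows, so rows that repeat a pose let the fingers close. It gives the time, the measured TCP pose, the force, the opening and the grip force at its end, in the units of the state.
- ctrl.get_obs(): the state, without advancing time (a new reading comes with each control period).
- ctrl.get_image(name): name is "scene" or "top" or "wrist"; returns the picture (400x640x3 uint8, red, green, blue); there is no depth.
- ctrl.camera_model(name): a dict with "fx", "fy", "cx", "cy" (pixels), "position" and "attitude" of the camera in the world. Camera axes: x right, y up, looking along -z (the intrinsics and any distortion apply to the point x, -y, -z); pixel columns grow to the right and rows downward; lengths in mm; the calibration is good to about 2 mm. A picture is of the moment at which its call begins: read the wrist's pose just before it. camera_model takes no time and is no camera call; for the wrist camera it gives the pose at the moment of the call.
- ctrl.close_job(): hands the job in; it is judged then, once.
The state is a dict: "t": time; "qpos": joint angles; "qvel": joint speeds; "joint_torque": joint torques, N m; "ee_pos": TCP position; "orientation": TCP orientation; "ft_force": force on the tool from outside, world axes, zero at the start; "moment": the same for the moment, N m; "width": finger opening in mm; "grasp_force": force on a finger pad.
Only numpy, scipy, OpenCV 4.12 (cv2) and the standard library are available. Lean on these libraries where they do the work, as an engineer would, in place of code of your own. Each camera call takes 0.05 s, during which the arm holds its last target. There are 200 camera calls.

## Task

Lock the lid of the green food caddy: lift the orange T-toggle out of its wooden stand, pass its crossbar down through the narrow slot in the caddy's steel lock plate, push it down against the spring inside, turn it a quarter turn clockwise (seen from above) and let it rise so that the crossbar seats crosswise under the plate and holds by itself. Be gentle - the lock must not be forced - and leave the honey jar and the lemon where they are.

Things in the scene. Friction and masses are not known exactly. Their poses are not given: they have to be found in the camera images.
- caddy: green food caddy with a grey lid, 210 mm (its x) by 180 mm (its y) at the lid, lid top 100 mm high, fixed to the worktop; origin at the centre of its underside, z up. On the middle of the lid is a steel lock plate, 92 mm (x) by 112 mm (y), with a slot. Under the slot is a sprung plate (joint keeper).
- caddy_lid (a point): middle of the lid, level with the lock plate's upper face (106 mm above the worktop); caddy's axes. The plate's slot is 42 mm long along x, 13 mm wide along y and 6 mm deep. Its centre is at x = 0 but up to 8 mm to either side along y, where the plate happens to be screwed on: not measured, find it by sight and feel. The plate does not shift when pushed.
- lock_inside (a point): point 22 mm below caddy_lid, inside the lock; caddy's axes. Below the 6 mm plate are 3 mm high ridges, leaving 13 mm wide channels under the slot and crosswise to it along y (the seat). The crossbar turns freely only with its underside 20 to 24 mm below the plate's face, only clockwise from above, up to rigid stops just past a quarter turn (about 5 degrees of play).
- keeper (a joint): sprung plate under the slot, metres pressed down: 0 at rest, its top 8 mm below the lock plate's face; travel 24 mm. Pushes up with 4.5 N plus 0.25 N per mm. With the crossbar's underside d mm below the plate's face it reads d - 8 mm: 7 mm when the turned crossbar is seated up under the plate, 12 to 16 mm while pushed down far enough to turn.
- toggle: T-toggle, 67 mm high, about 90 g, standing in the stand with its collar on the stand's top; origin at the centre of its crossbar's underside, z up along the shank, x along the crossbar. Steel crossbar 35 (x) by 10 (y) by 9 mm high; round shank 9.6 mm thick; black collar 34 mm across, 25 to 29 mm above the origin; orange wing grip above it.
- toggle_wing (a point): centre of the flat orange wing grip, 48 mm above the toggle's origin; toggle's axes. The wing is 44 mm (along x) by 14 mm (along y), from 29 to 67 mm above the toggle's origin. Grip it across its 14 mm thickness, fingertips just clear of the collar.
- toggle_bar (a point): centre of the steel crossbar, 4.5 mm above the toggle's origin; same axes.
- stand: wooden stand 100 x 70 mm, 42 mm high, fixed; origin at the centre of its underside. The toggle hangs in its well (44 mm along x, 24 mm along y, 37 mm deep) and lifts straight out.
- honey_mid (a point): middle of a honey jar with a red cap, 58 mm wide, 86 mm high, standing loose: leave it alone.
- lemon_mid (a point): middle of a loose lemon, 71 mm long, lying on the chopping board: leave it alone.
There are look-alikes about, which are no part of the job. Leave any red or turquoise look-alike of the toggle alone.

How it is judged:
By the outcome, as a careful person would: the job done as asked, in the order asked, and still so for the second after the job is handed in, with the robot touching nothing.
It also fails if it takes over 72 s, if anything falls off the work surface, if the arm or the gripper's body presses on something with over 40 N, if the wrist force passes 120 N, or if a joint passes its speed limit or range.

## Working session

There is one attempt and no reset: what is moved stays moved. The work goes in short steps, Python scripts to look and compute and a shell command to move; the robot and the scene stay as the last step left them, time stands still between calls to the robot, and variables do not carry over. Pictures are saved under pics/ and viewed, at most 10 in all, crops included, and the job is handed in when it is done.

```bash
mkdir -p pics; ls; cat > h.py <<'E'
import numpy as np, cv2
from scipy.spatial.transform import Rotation as R
from workcell import ctrl
def snap(n,f):
    m=ctrl.camera_model(n); im=ctrl.get_image(n); cv2.imwrite('pics/'+f,im[:,:,::-1]); return m,im
def rot(m):
    a=np.array(m['attitude'],float)
    return R.from_rotvec(a).as_matrix() if a.size==3 else (a.reshape(3,3) if a.size==9 else R.from_quat(a).as_matrix())
def px2w(m,u,v,z):
    K=np.array([[m['fx'],0,m['cx']],[0,m['fy'],m['cy']],[0,0,1.]])
    d=np.array(m.get('distortion',[0,0,0,0,0]),float)
    p=cv2.undistortPoints(np.array([[[u,v]]],float),K,d)[0,0]
    r=rot(m)@np.array([p[0],-p[1],-1]); c=np.array(m['position'])
    return c+r*(z-c[2])/r[2]
E
python3 - <<'E'
from h import *
for n in ['top','scene']:
    m,im=snap(n,n+'0.png'); print(n,m)
o=ctrl.get_obs(); print(o)
E
```

```text
pics
top {'fx': 495.23826568021786, 'fy': 495.23826568021786, 'cx': 314.6668439120006, 'cy': 198.25887377342804, 'position': array([ 284.44737873,  -11.09433286, 1539.4060514 ]), 'attitude': array([ 0.09978888, -0.09773748, -1.58698822])}
scene {'fx': 478.3343468814512, 'fy': 478.3343468814512, 'cx': 319.4603618838441, 'cy': 186.75361897801895, 'position': array([-585.41334952, -530.68501352,  788.50518081]), 'attitude': array([ 0.92607512, -0.55902729, -0.9903038 ])}
{'t': 0.1, 'qpos': array([ 1.24496410e+00,  4.23763854e-01,  1.63064909e+00, -7.79792281e-06,
        1.08860415e+00, -1.89827465e-02]), 'qvel': array([ 0.00013213, -0.00103904, -0.00385832, -0.00129628,  0.00201928,
       -0.00296349]), 'joint_torque': array([-5.84100671e-04, -5.45610952e+01, -2.74324554e+01,  6.45152503e-02,
        1.88100629e-02,  2.47997821e-05]), 'ee_pos': array([188.58328439, 595.3150762 , 221.96583803]), 'orientation': array([-4.80067251e-01, -3.10445524e+00,  2.20602156e-03]), 'ft_force': array([ 0.02055701, -0.15201373,  0.3364256 ]), 'moment': array([0.02689817, 0.00522209, 0.04460317]), 'grasp_force': 0.0, 'width': 87.78307379356451}
```

View pics/top0.png

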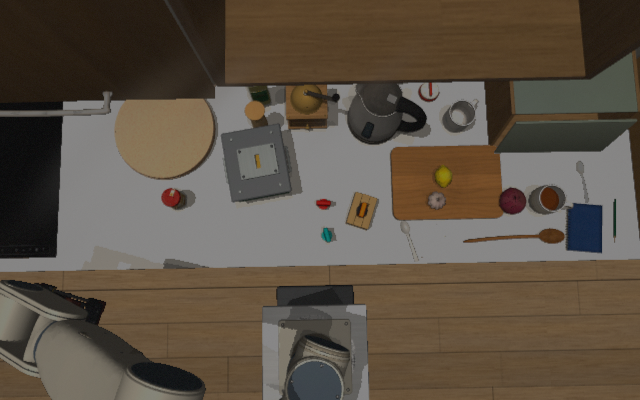

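View pics/scene0.png

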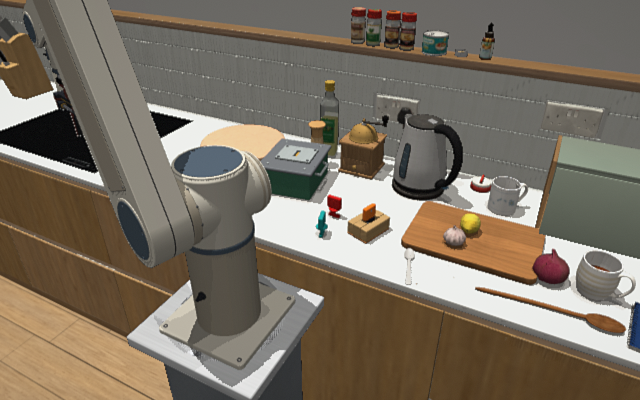

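The orange toggle stands in the wooden stand at top (362,210). The red (324,203) and turquoise (327,235) look-alikes lie loose. The caddy is at (257,163), the honey jar at (172,198) and the lemon at (443,177). Next is one enlarged crop of the stand and caddy.

```bash
python3 - <<'E'
from h import *
im=cv2.imread('pics/top0.png')
a=cv2.resize(im[118:208,214:304],(540,540),interpolation=cv2.INTER_CUBIC)
b=cv2.resize(im[185:235,341:381],None,fx=6,fy=6,interpolation=cv2.INTER_CUBIC)
c=np.zeros((540,790,3),np.uint8); c[:,:540]=a; c[:300,545:785]=b
cv2.imwrite('pics/crop0.png',c)
m=ctrl.camera_model('top')
for u,v,z in [(362,210,55),(257,163,106),(172,198,86),(324,203,20)]: print(px2w(m,u,v,z))
E
```

```text
[ 433.36681241 -152.74040041   55.        ]
[573.01029713 156.97314933 106.        ]
[476.38070906 411.36890224  86.        ]
[460.77337625 -39.42377315  20.        ]
```

View pics/crop0.png

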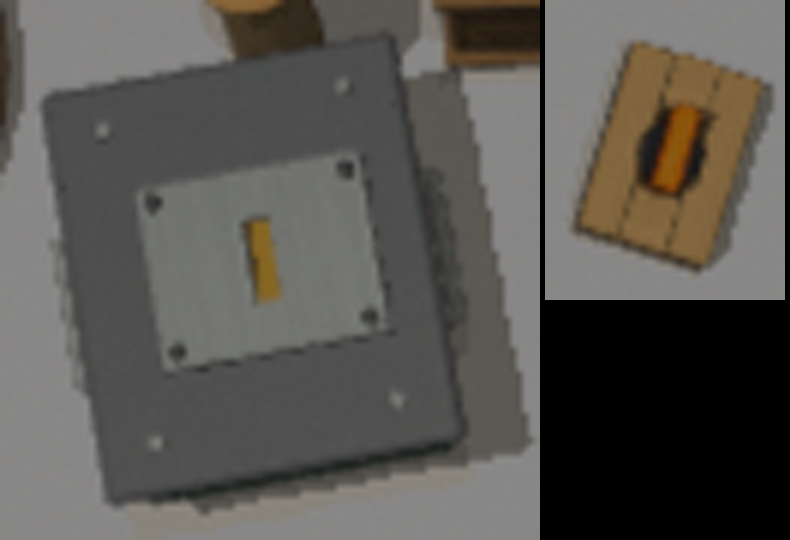

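The crop shows the orange wing centred at top px (363,209.7), its long axis along the stand's long axis. The caddy slot is centred at about (257.8,161.3). The orange one fits because it is the only orange toggle standing in the wooden stand.

```bash
python3 - <<'E'
from h import *
m=ctrl.camera_model('top')
A=lambda u,v,z:px2w(m,214+u/6-.4,118+v/6-.4,z)
B=lambda u,v,z:px2w(m,341+(u-545)/6-.4,185+v/6-.4,z)
ang=lambda a,b:np.degrees(np.arctan2(*(b-a)[1::-1]))
s=[B(*p,42) for p in [(630,42),(770,85),(703,270),(578,230)]]
print('stand c',np.mean(s,0),np.linalg.norm(s[0]-s[3]),np.linalg.norm(s[0]-s[1]),ang(s[3],s[0]),ang(s[2],s[1]))
w=[B(665,190,67),B(688,107,67)];print('wing',np.mean(w,0),np.linalg.norm(w[1]-w[0]),ang(*w))
l=[A(*p,100) for p in [(45,98),(390,38),(465,440),(110,500)]]
print('lid',np.mean(l,0),np.linalg.norm(l[0]-l[1]),np.linalg.norm(l[1]-l[2]),ang(l[3],l[0]),ang(l[2],l[1]))
p=[A(*q,106) for q in [(137,190),(358,153),(387,327),(163,370)]]
print('plate',np.mean(p,0),np.linalg.norm(p[0]-p[1]),np.linalg.norm(p[1]-p[2]),ang(p[3],p[0]),ang(p[2],p[1]))
q=[A(*q,106) for q in [(245,220),(268,218),(282,300),(257,303)]]
print('slot',np.mean(q,0),ang(q[3],q[0]),ang(q[2],q[1]))
T=R.from_rotvec(ctrl.get_obs()['orientation']).as_matrix();print(T.round(3))
mw=ctrl.camera_model('wrist');print(np.array(mw['position'])-ctrl.get_obs()['ee_pos'],T.T@(np.array(mw['position'])-ctrl.get_obs()['ee_pos']),T.T@rot(mw)@[0,0,-1])
E
```

```text
stand c [ 432.68380326 -152.35357748   42.        ] 99.57290101935578 74.19767787574118 -16.907037706949357 -21.621128747932932
wing [ 434.12103114 -153.20841658   67.        ] 43.21979384543287 -17.102468540560594
lid [576.88492284 161.61245725 100.        ] 173.78260097813347 205.71709419575416 9.23754761949775 9.748383631710649
plate [579.37121482 156.51584622 106.        ] 110.25706941475052 88.39236895652462 8.115404725564119 8.794123885150947
slot [579.09119417 155.67888517 106.        ] 7.8780409937152935 9.252258290562182
[[-0.953  0.302 -0.   ]
 [ 0.302  0.953 -0.001]
 [ 0.    -0.001 -1.   ]]
[-72.13973793  22.36325885 161.81369473] [  75.52832001   -0.7018256  -161.81133846] [-2.75583576e-01  4.26358575e-05  9.61277114e-01]
```

```bash
python3 -m inch '[{"xyz":[-290,-218,0],"rot":[0,0,0]},{"xyz":[-290,-218,0],"rot":[0,0,0]},{"xyz":[-290,-218,0],"rot":[0,0,0]},{"xyz":[-290,-218,0],"rot":[0,0,0]},{"xyz":[-290,-218,0],"rot":[0,0,0]},{"xyz":[-290,-218,0],"rot":[0,0,0]},{"xyz":[-290,-218,0],"rot":[0,0,0]},{"xyz":[-290,-218,0],"rot":[0,0,0]},{"xyz":[-290,-218,0],"rot":[0,0,0]},{"xyz":[-290,-218,0],"rot":[0,0,0]},{"xyz":[-290,-218,0],"rot":[0,0,0]}]' 0
python3 -m inch '[{"xyz":[-170,-421,40],"rot":[0,0,0]},{"xyz":[-170,-421,40],"rot":[0,0,0]},{"xyz":[-170,-421,40],"rot":[0,0,0]},{"xyz":[-170,-421,40],"rot":[0,0,0]},{"xyz":[-170,-421,40],"rot":[0,0,0]},{"xyz":[-170,-421,40],"rot":[0,0,0]},{"xyz":[-170,-421,40],"rot":[0,0,0]},{"xyz":[-170,-421,40],"rot":[0,0,0]},{"xyz":[-170,-421,40],"rot":[0,0,0]},{"xyz":[-170,-421,57],"rot":[0,0,0]},{"xyz":[-170,-421,57],"rot":[0,0,0]},{"xyz":[-170,-421,57],"rot":[0,0,0]}]' 0
python3 -m inch '[{"xyz":[0,0,0],"rot":[0,0,0]},{"xyz":[0,0,0],"rot":[0,0,0]},{"xyz":[0,0,0],"rot":[0,0,0]}]'
python3 - <<'E'
from h import *
o=ctrl.get_obs();print(o['ee_pos'],o['orientation'],o['qpos'])
m,im=snap('wrist','w1.png')
E
```

```text
t: 1.02
ee_pos: [399.9, 299.2, 222.5]
orientation: [-0.485, -3.103, 0.0]
ft_force: [0.9, -0.4, -0.2]
width: 87.6
grasp_force: 0.0
t: 2.02
ee_pos: [434.8, -156.3, 164.3]
orientation: [-0.485, -3.104, 0.001]
ft_force: [-0.7, 0.6, 0.4]
width: 88.0
grasp_force: 0.0
t: 2.27
ee_pos: [434.4, -150.6, 165.8]
orientation: [-0.477, -3.105, -0.001]
ft_force: [0.6, 0.7, 0.1]
width: 88.0
grasp_force: 0.0
[ 434.35249319 -150.63685344  165.79732788] [-4.76848131e-01 -3.10492170e+00 -5.26988192e-04] [-3.59899806e-01  2.67302293e-01  2.03009474e+00  3.65397889e-04
  8.44526619e-01 -1.62616381e+00]
```

View pics/w1.png

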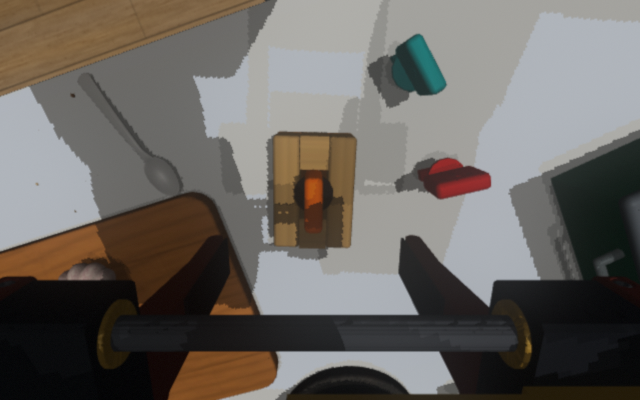

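```bash
python3 - <<'E'
from h import *
im=cv2.imread('pics/w1.png')
c=cv2.resize(im[120:260,260:370],None,fx=4,fy=4,interpolation=cv2.INTER_CUBIC)
cv2.imwrite('pics/w1c.png',cv2.convertScaleAbs(c,alpha=1.6))
E
```

```text
(no output)
```

View pics/w1c.png

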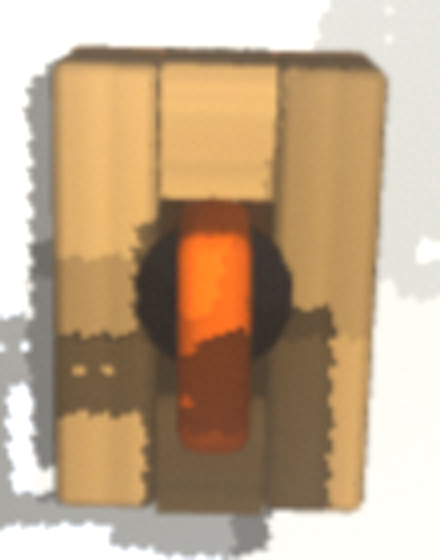

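The wing's top face spans crop (179–252, 234–452), so its centre is wrist px (313.6,205.6). The stand's top spans (57,65)–(385,65)–(362,505)–(57,505).

```bash
python3 - <<'E'
from h import *
m=ctrl.camera_model('wrist');o=ctrl.get_obs()
T=R.from_rotvec(o['orientation']).as_matrix()
P=lambda u,v,z:T.T@(px2w(m,260+u/4-.4,120+v/4-.4,z)-o['ee_pos'])
for q in [(179,234),(252,234),(179,452),(252,452)]:print('wing',P(*q,67).round(1))
for q in [(57,65),(385,65),(57,505),(362,505)]:print('stand',P(*q,42).round(1))
E
```

```text
wing [19.3 -8.  98.9]
wing [19.3  6.1 98.9]
wing [-25.8  -8.4  98.9]
wing [-25.8   6.4  98.9]
stand [ 49.3 -33.5 123.9]
stand [ 49.3  33.8 123.9]
stand [-48.2 -36.7 123.9]
stand [-48.3  31.9 124. ]
```

```bash
python3 -m inch '[{"xyz":[1,-1,30],"rot":[0,0,0]},{"xyz":[1,-1,60],"rot":[0,0,0]},{"xyz":[1,-1,85],"rot":[0,0,0]},{"xyz":[1,-1,103],"rot":[0,0,0]},{"xyz":[1,-1,111],"rot":[0,0,0]},{"xyz":[1,-1,114],"rot":[0,0,0]},{"xyz":[1,-1,114],"rot":[0,0,0]},{"xyz":[1,-1,114],"rot":[0,0,0]},{"xyz":[1,-1,114],"rot":[0,0,0]}]'
python3 -m inch '[{"xyz":[0,0,0],"rot":[0,0,0]},{"xyz":[0,0,0],"rot":[0,0,0]},{"xyz":[0,0,0],"rot":[0,0,0]},{"xyz":[0,0,0],"rot":[0,0,0]},{"xyz":[0,0,0],"rot":[0,0,0]},{"xyz":[0,0,0],"rot":[0,0,0]},{"xyz":[0,0,0],"rot":[0,0,0]},{"xyz":[0,0,0],"rot":[0,0,0]},{"xyz":[0,0,0],"rot":[0,0,0]},{"xyz":[0,0,0],"rot":[0,0,0]},{"xyz":[0,0,0],"rot":[0,0,0]},{"xyz":[0,0,0],"rot":[0,0,0]}]' 255
```

```text
t: 3.07
ee_pos: [433.9, -153.0, 52.8]
orientation: [0.479, 3.103, -0.001]
ft_force: [-0.0, -0.6, -0.6]
width: 87.9
grasp_force: 0.0
t: 4.07
ee_pos: [433.0, -152.9, 51.7]
orientation: [-0.48, -3.105, -0.0]
ft_force: [0.4, 0.5, 0.5]
width: 14.5
grasp_force: 30.0
```

```bash
python3 -m inch '[{"xyz":[0,0,-10],"rot":[0,0,0]},{"xyz":[0,0,-30],"rot":[0,0,0]},{"xyz":[0,0,-60],"rot":[0,0,0]},{"xyz":[0,0,-95],"rot":[0,0,0]},{"xyz":[0,0,-120],"rot":[0,0,0]},{"xyz":[0,0,-130],"rot":[0,0,0]},{"xyz":[0,0,-130],"rot":[0,0,0]}]'
python3 -m inch '[{"xyz":[-105,347,0],"rot":[0,0,-0.464]},{"xyz":[-105,347,0],"rot":[0,0,-0.464]},{"xyz":[-105,347,0],"rot":[0,0,-0.464]},{"xyz":[-105,347,0],"rot":[0,0,-0.464]},{"xyz":[-105,347,0],"rot":[0,0,-0.464]},{"xyz":[-105,347,0],"rot":[0,0,-0.464]},{"xyz":[-105,347,0],"rot":[0,0,-0.464]},{"xyz":[-105,347,0],"rot":[0,0,-0.464]},{"xyz":[-105,347,0],"rot":[0,0,-0.464]},{"xyz":[-105,347,0],"rot":[0,0,-0.464]},{"xyz":[-105,347,0],"rot":[0,0,-0.464]},{"xyz":[-105,347,0],"rot":[0,0,-0.464]}]'
python3 -m inch '[{"xyz":[0,0,0],"rot":[0,0,0]},{"xyz":[0,0,0],"rot":[0,0,0]},{"xyz":[0,0,0],"rot":[0,0,0]},{"xyz":[0,0,0],"rot":[0,0,0]}]'
python3 - <<'E'
from h import *
o=ctrl.get_obs();print(o['ee_pos'],o['orientation'],o['qpos'])
m,im=snap('wrist','w2.png')
T=R.from_rotvec(o['orientation']).as_matrix();print(T)
cv2.imwrite('pics/w2b.png',cv2.convertScaleAbs(im[:,:,::-1],alpha=1.5))
E
```

```text
t: 4.65
ee_pos: [434.4, -153.5, 184.2]
orientation: [0.479, 3.1, -0.002]
ft_force: [0.1, 0.6, -0.4]
width: 13.8
grasp_force: 30.0
t: 5.65
ee_pos: [636.3, 145.6, 179.4]
orientation: [0.247, -3.128, 0.001]
ft_force: [0.2, -0.8, 0.0]
width: 14.3
grasp_force: 30.0
t: 5.98
ee_pos: [637.7, 145.3, 181.9]
orientation: [-0.245, 3.132, -0.0]
ft_force: [-0.2, 0.3, -0.5]
width: 13.8
grasp_force: 30.0
[637.71327972 145.30841338 181.8800427 ] [-2.44995896e-01  3.13193717e+00 -4.36160711e-05] [ 2.05856808e-01  5.10135833e-01  1.59140013e+00 -4.48944205e-05
  1.03997326e+00 -1.52104892e+00]
[[-9.87836117e-01 -1.55498549e-01  8.95870878e-05]
 [-1.55498552e-01  9.87836120e-01 -2.08445028e-05]
 [-8.52560713e-05 -3.45216151e-05 -9.99999996e-01]]
```

View pics/w2b.png

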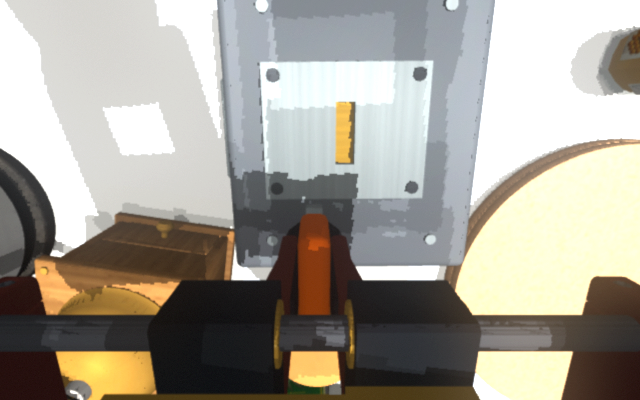

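The slot spans px (336–355, 101–164). The plate's corners are (260,61), (432,61), (425,199) and (266,199).

```bash
python3 - <<'E'
from h import *
m=ctrl.camera_model('wrist');o=ctrl.get_obs()
T=R.from_rotvec(o['orientation']).as_matrix()
P=lambda u,v,z:T.T@(px2w(m,u,v,z)-o['ee_pos'])
im=cv2.imread('pics/w2.png');h=cv2.cvtColor(im,cv2.COLOR_BGR2HSV)
print(h[104:164:8,328:362,1])
for q in [(335.5,101),(355,101),(335.5,164),(353.5,164)]:print('slot',P(*q,106).round(1))
for q in [(260,61),(432,61),(266,199),(425,199)]:print('plate',P(*q,106).round(1))
E
```

```text
[[ 12  12  12  13  12  13  13  27 112 161 163 161 159 163 164 164 163 164
  165 166 166 164 161 139 108  95  30  15  13  12  12  12  13  13]
 [ 15  13  14  12  12  14  12  28 112 156 161 161 161 161 161 161 163 161
  161 161 160 159 141 109 102  87  21  11  12  13  13  13  13  13]
 [ 13  13  12  14  14  14  12  28 112 155 161 162 162 161 162 161 161 162
  162 161 155 137 116 106 103  73  14  10  13  12  13  13  13  13]
 [ 12  14  14  14  12  12  10  59 134 163 165 167 165 167 166 166 167 167
  167 165 166 165 147 114 110  88  15  12  12  13  12  13  12  12]
 [ 12  12  12  12  16  14  11  58 134 163 166 166 166 166 166 167 165 167
  165 166 161 140 118 112 113  69   8  13  14  13  13  13  13  12]
 [ 14  14  14  16  16  14   9  58 134 165 167 167 167 168 166 167 165 167
  165 165 165 166 147 120 103  40  12  13  12  12  13  13  13  12]
 [ 14  12  12  13  14  14   9  67 140 166 168 168 168 168 168 168 169 170
  170 167 165 144 123 111  96  27  12  15  15  14  15  14  14  14]
 [ 14  14  13  13  13  13   9  79 148 168 168 169 171 168 170 168 169 168
  168 168 168 167 151 119  93  25  10  12  12  14  12  12  14  14]]
slot [76.9 13.8 75.9]
slot [76.9 26.7 75.9]
slot [34.6 14.5 75.9]
slot [34.6 27.1 75.9]
plate [101.6 -35.3  75.9]
plate [101.6  75.6  75.9]
plate [  9.3 -35.   75.9]
plate [ 9.2 79.3 75.9]
```

```bash
python3 -m inch '[{"xyz":[30,11,10],"rot":[0,0,-0.012]},{"xyz":[55.5,20.4,20],"rot":[0,0,-0.012]},{"xyz":[55.5,20.4,28],"rot":[0,0,-0.012]},{"xyz":[55.5,20.4,33],"rot":[0,0,-0.012]},{"xyz":[55.5,20.4,36],"rot":[0,0,-0.012]},{"xyz":[55.5,20.4,36],"rot":[0,0,-0.012]},{"xyz":[55.5,20.4,36],"rot":[0,0,-0.012]},{"xyz":[55.5,20.4,36],"rot":[0,0,-0.012]}]'
python3 - <<'E'
from h import *
m,im=snap('wrist','w3.png')
c=cv2.resize(im[90:300,230:430,::-1],None,fx=2.8,fy=2.8,interpolation=cv2.INTER_CUBIC)
cv2.imwrite('pics/w3c.png',cv2.convertScaleAbs(c,alpha=1.6))
E
```

```text
t: 6.7
ee_pos: [581.0, 157.5, 146.1]
orientation: [-0.265, 3.129, 0.0]
ft_force: [0.2, 0.2, -0.9]
width: 14.0
grasp_force: 30.0
```

View pics/w3c.png

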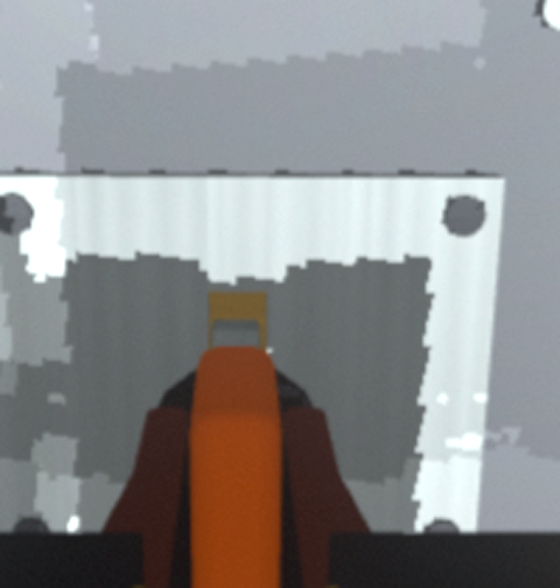

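```bash
python3 -m inch '[{"xyz":[0,0,1],"rot":[0,0,0]},{"xyz":[0,0,2],"rot":[0,0,0]},{"xyz":[0,0,3],"rot":[0,0,0]},{"xyz":[0,0,4],"rot":[0,0,0]},{"xyz":[0,0,4],"rot":[0,0,0]},{"xyz":[0,0,4],"rot":[0,0,0]}]'
python3 -m inch '[{"xyz":[0,0,1],"rot":[0,0,0]},{"xyz":[0,0,2],"rot":[0,0,0]},{"xyz":[0,0,2],"rot":[0,0,0]}]'
```

```text
t: 7.25
ee_pos: [579.8, 157.6, 141.6]
orientation: [0.265, -3.13, 0.0]
ft_force: [0.3, 0.6, -1.2]
width: 14.0
grasp_force: 30.0
t: 7.5
ee_pos: [579.8, 157.6, 139.5]
orientation: [0.266, -3.13, 0.0]
ft_force: [0.3, -1.4, 0.1]
width: 13.9
grasp_force: 30.0
```

The crossbar is centred over the slot: bar px 213–260, slot 209–267 in the crop. I'll keep descending in small steps.

```bash
python3 -m inch '[{"xyz":[0,0,1],"rot":[0,0,0]},{"xyz":[0,0,2],"rot":[0,0,0]},{"xyz":[0,0,3],"rot":[0,0,0]},{"xyz":[0,0,3],"rot":[0,0,0]}]'
python3 -m inch '[{"xyz":[0,0,1],"rot":[0,0,0]},{"xyz":[0,0,2],"rot":[0,0,0]},{"xyz":[0,0,3],"rot":[0,0,0]},{"xyz":[0,0,3],"rot":[0,0,0]}]'
python3 -m inch '[{"xyz":[0,0,1],"rot":[0,0,0]},{"xyz":[0,0,2],"rot":[0,0,0]},{"xyz":[0,0,3],"rot":[0,0,0]},{"xyz":[0,0,3],"rot":[0,0,0]}]'
```

```text
t: 7.83
ee_pos: [579.7, 157.6, 136.4]
orientation: [0.265, -3.13, 0.0]
ft_force: [0.4, 0.0, -1.1]
width: 13.4
grasp_force: 30.0
t: 8.17
ee_pos: [579.7, 157.6, 133.4]
orientation: [0.265, -3.13, 0.0]
ft_force: [-1.2, 0.3, -0.9]
width: 13.8
grasp_force: 30.0
t: 8.5
ee_pos: [580.0, 157.7, 130.9]
orientation: [-0.265, 3.13, 0.0]
ft_force: [-1.3, -0.4, 3.9]
width: 13.9
grasp_force: 30.0
```

```bash
python3 -m inch '[{"xyz":[0,0,1],"rot":[0,0,0]},{"xyz":[0,0,2],"rot":[0,0,0]},{"xyz":[0,0,3],"rot":[0,0,0]},{"xyz":[0,0,4],"rot":[0,0,0]},{"xyz":[0,0,5],"rot":[0,0,0]},{"xyz":[0,0,6],"rot":[0,0,0]},{"xyz":[0,0,6],"rot":[0,0,0]}]'
python3 -m inch '[{"xyz":[0,0,1],"rot":[0,0,0]},{"xyz":[0,0,2],"rot":[0,0,0]},{"xyz":[0,0,3],"rot":[0,0,0]},{"xyz":[0,0,4],"rot":[0,0,0]},{"xyz":[0,0,5],"rot":[0,0,0]},{"xyz":[0,0,6],"rot":[0,0,0]},{"xyz":[0,0,6],"rot":[0,0,0]},{"xyz":[0,0,6],"rot":[0,0,0]}]'
```

```text
t: 9.08
ee_pos: [580.0, 157.7, 124.6]
orientation: [-0.265, 3.13, 0.0]
ft_force: [-2.0, 0.3, 4.5]
width: 14.1
grasp_force: 30.0
t: 9.75
ee_pos: [580.0, 157.6, 118.9]
orientation: [-0.265, 3.13, 0.0]
ft_force: [-1.9, -0.9, 6.3]
width: 13.8
grasp_force: 30.0
```

```bash
python3 -m inch '[{"xyz":[0,0,0],"rot":[0,0,0.05]},{"xyz":[0,0,0],"rot":[0,0,0.1]},{"xyz":[0,0,0],"rot":[0,0,0.15]},{"xyz":[0,0,0],"rot":[0,0,0.2]},{"xyz":[0,0,0],"rot":[0,0,0.25]},{"xyz":[0,0,0],"rot":[0,0,0.3]},{"xyz":[0,0,0],"rot":[0,0,0.3]}]'
python3 -c "
from h import *
o=ctrl.get_obs();print(o['moment'],o['qpos'])"
```

```text
t: 10.33
ee_pos: [580.8, 157.8, 119.2]
orientation: [0.209, 3.133, 0.001]
ft_force: [0.9, -1.1, 5.9]
width: 13.6
grasp_force: 30.0
[-0.02321603  0.02570668 -0.0375068 ] [ 2.45563664e-01  5.21241274e-01  1.75018125e+00 -1.67738784e-05
  8.68232510e-01 -1.19174230e+00]
```

```bash
python3 -m inch '[{"xyz":[0,0,0],"rot":[0,0,0.08]},{"xyz":[0,0,0],"rot":[0,0,0.16]},{"xyz":[0,0,0],"rot":[0,0,0.24]},{"xyz":[0,0,0],"rot":[0,0,0.32]},{"xyz":[0,0,0],"rot":[0,0,0.4]},{"xyz":[0,0,0],"rot":[0,0,0.48]},{"xyz":[0,0,0],"rot":[0,0,0.56]},{"xyz":[0,0,0],"rot":[0,0,0.64]},{"xyz":[0,0,0],"rot":[0,0,0.72]},{"xyz":[0,0,0],"rot":[0,0,0.8]},{"xyz":[0,0,0],"rot":[0,0,0.88]},{"xyz":[0,0,0],"rot":[0,0,0.88]}]'
python3 -c "
from h import *
o=ctrl.get_obs();print(o['moment'],o['qpos'])"
```

```text
t: 11.33
ee_pos: [580.8, 157.9, 119.3]
orientation: [1.526, 2.744, 0.002]
ft_force: [-0.5, -0.2, 6.3]
width: 13.9
grasp_force: 30.0
[-0.06405513  0.041669   -0.00053752] [ 2.45595779e-01  5.21225662e-01  1.75010906e+00  4.40449580e-05
  8.68163401e-01 -3.10111347e-01]
```

```bash
python3 -m inch '[{"xyz":[0,0,0],"rot":[0,0,0.06]},{"xyz":[0,0,0],"rot":[0,0,0.12]},{"xyz":[0,0,0],"rot":[0,0,0.18]},{"xyz":[0,0,0],"rot":[0,0,0.24]},{"xyz":[0,0,0],"rot":[0,0,0.3]},{"xyz":[0,0,0],"rot":[0,0,0.35]},{"xyz":[0,0,0],"rot":[0,0,0.39]},{"xyz":[0,0,0],"rot":[0,0,0.39]},{"xyz":[0,0,0],"rot":[0,0,0.39]}]'
python3 -c "
from h import *
o=ctrl.get_obs();print(o['moment'],o['qpos'], R.from_rotvec(o['orientation']).as_matrix())"
```

```text
t: 12.08
ee_pos: [580.7, 157.9, 119.2]
orientation: [2.025, 2.401, 0.003]
ft_force: [-0.9, 0.0, 5.9]
width: 14.0
grasp_force: 30.0
[ 0.0026458   0.14607088 -0.03265739] [2.45607551e-01 5.21177097e-01 1.75021754e+00 1.46250960e-04
 8.68286371e-01 7.58143750e-02] [[-1.68885703e-01  9.85633949e-01  1.82714360e-03]
 [ 9.85635609e-01  1.68884925e-01  5.73082489e-04]
 [ 2.56272547e-04  1.89768323e-03 -9.99998167e-01]]
```

```bash
python3 -m inch '[{"xyz":[0,0,-1],"rot":[0,0,0]},{"xyz":[0,0,-2],"rot":[0,0,0]},{"xyz":[0,0,-3],"rot":[0,0,0]},{"xyz":[0,0,-4],"rot":[0,0,0]},{"xyz":[0,0,-5],"rot":[0,0,0]},{"xyz":[0,0,-5],"rot":[0,0,0]},{"xyz":[0,0,-5],"rot":[0,0,0]}]'
python3 -m inch '[{"xyz":[0,0,-0.5],"rot":[0,0,0]},{"xyz":[0,0,-1],"rot":[0,0,0]},{"xyz":[0,0,-1.3],"rot":[0,0,0]},{"xyz":[0,0,-1.3],"rot":[0,0,0]}]'
```

```text
t: 12.67
ee_pos: [580.7, 157.9, 124.2]
orientation: [2.024, 2.401, 0.002]
ft_force: [0.7, -0.3, 5.8]
width: 13.9
grasp_force: 30.0
t: 13.0
ee_pos: [580.7, 157.9, 125.4]
orientation: [2.024, 2.401, 0.002]
ft_force: [0.1, 0.2, 6.1]
width: 13.9
grasp_force: 30.0
```

```bash
python3 -m inch '[{"xyz":[0,0,0],"rot":[0,0,0]},{"xyz":[0,0,0],"rot":[0,0,0]},{"xyz":[0,0,0],"rot":[0,0,0]},{"xyz":[0,0,0],"rot":[0,0,0]},{"xyz":[0,0,0],"rot":[0,0,0]},{"xyz":[0,0,0],"rot":[0,0,0]},{"xyz":[0,0,0],"rot":[0,0,0]},{"xyz":[0,0,0],"rot":[0,0,0]}]' 0
python3 -m inch '[{"xyz":[0,0,-8],"rot":[0,0,0]},{"xyz":[0,0,-25],"rot":[0,0,0]},{"xyz":[0,0,-50],"rot":[0,0,0]},{"xyz":[0,0,-80],"rot":[0,0,0]},{"xyz":[0,0,-105],"rot":[0,0,0]},{"xyz":[0,0,-115],"rot":[0,0,0]},{"xyz":[0,0,-115],"rot":[0,0,0]},{"xyz":[0,0,-115],"rot":[0,0,0]},{"xyz":[0,0,-115],"rot":[0,0,0]}]'
python3 - <<'E'
from h import *
m,im=snap('wrist','w4.png')
cv2.imwrite('pics/w4b.png',cv2.convertScaleAbs(im[:,:,::-1],alpha=1.5))
E
```

```text
t: 13.67
ee_pos: [579.8, 157.6, 124.9]
orientation: [-2.025, -2.402, 0.0]
ft_force: [0.5, -0.1, 0.4]
width: 63.5
grasp_force: 0.0
t: 14.42
ee_pos: [578.9, 157.4, 238.4]
orientation: [-2.024, -2.401, 0.003]
ft_force: [-0.7, 0.3, 0.2]
width: 87.8
grasp_force: 0.0
```

View pics/w4b.png

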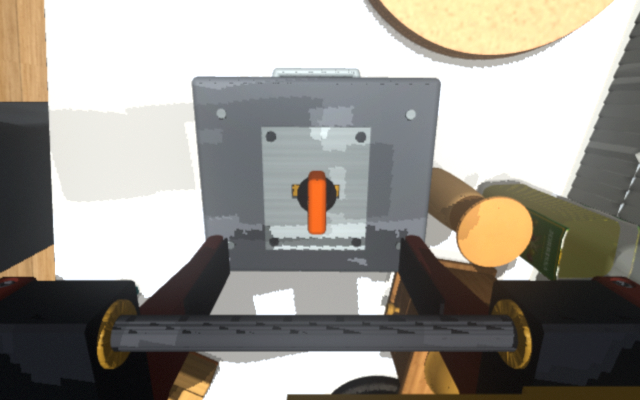

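The wing at (317,203) stands upright and crosswise to the slot, whose ends show at (296,190) and (337,190). The gripper is clear, so I'm handing in.

```bash
python3 -c "
from h import *
print(ctrl.close_job())"
```

```text
the job is handed in; nothing more can be done
None
```

The orange T-toggle is in the caddy's lock, turned a quarter turn clockwise and released; the last picture shows it upright and crosswise to the slot with the gripper clear, and I handed the job in at about 14.5 s (no verdict was returned).

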